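# Close the reed test cell for a test blow

## Task

The brass reed plate in the green test cell is to be sounded. First push the cell's black knob in until the steel jaw bears on the plate and holds it home against the fence, then turn the wing of the quarter-turn stud in line with the cell's short side, where the slot of the aluminium cover will come. Then fetch the cover by its handle, fit it with the slot over the wing and the hole over the pin, press it down on the frame until the sprung seal is squeezed flat, and finish still holding it pressed there for the blow; the stud is not locked.

Things in the scene. Friction and masses are not known exactly. Their poses are not given: they have to be found in the camera images.
- test_cell: green metal test cell, fixed to the worktop: 130 mm (x) by 210 mm (y), hard rim 46 mm above the worktop. Origin: centre of its underside; z up, +x away from the robot. Open chamber x -48..+48, y -60..+60 mm, floor 20 mm above the worktop. A black rubber seal, top at 50 mm when free, surrounds the chamber. The stud stands at x 0, y +85 mm. A coupling sticks out 21 mm at the -y end.
- test_plate: loose brass reed plate, 32 mm (its x) by 110 mm (its y) by 4 mm, about 0.1 kg, lying on the chamber's floor between jaw and fence; origin: centre of its underside. Home against the fence its origin is at x = +24 mm of the test cell.
- jaw (a joint): travel of the steel jaw (90 mm long) along the cell's +x to the fence, m. Its face is at cell x = -28 mm + travel; 0.036 = shut on the plate with the plate against the fence. Sliding friction about 3 N; it stays where it is left.
- jaw_knob (a point): centre of the outer (robot-side) face of the black round push knob, 26 mm diameter, 14 mm long, axis along the cell's x, 30 mm above the worktop, on an 8 mm rod through the cell's front wall. Pushing it along the cell's +x closes the jaw. It moves with the jaw: at travel 0.036 this face is at cell x = -88 mm.
- wing (a joint): angle of the stud's wing, rad: 0 = the wing lies along the cell's x, in line with the cover's slot when the cover is on; positive = anticlockwise from above, towards crosswise (1.57). Stops at -0.4 and 1.75. Friction about 0.06 N m; it stays where it is left.
- wing_grip (a point): point on the axis of the stud, 60 mm above the worktop, half-way up the steel wing: 35 mm long (its x), 10 mm thick (its y), from 52 to 68 mm above the worktop, rounded top and ends, on a 9 mm neck. Its x axis lies along the wing.
- cover: loose aluminium cover, 120 mm (x) by 200 mm (y) by 5 mm, about 0.25 kg, lying flat; origin: centre of its underside, z up. Slot 41 mm (x) by 15 mm (y) at y +85 mm for the wing; 13 mm hole at y -85 mm for the pin. On the cell its axes lie along the cell's and its origin over the cell's; underside about 49.5 mm above the worktop resting on the seal, 46 mm pressed home.
- cover_grip (a point): centre of the black bridge handle's bar, 31 mm above the cover's underside: bar 74 mm long along the cover's y, 12 mm thick (x), 12 mm high, 20 mm of free space between bar and cover, feet at both ends.
- seal (a joint): how far the sprung seal is squeezed down, m: 0 = free, 0.004 = flat with the rim (stop). The cover alone squeezes it less than 1 mm; squeezing it flat takes about 7 N on top of the cover's weight.
- pin_top (a point): top of the cell's fixed upright locating pin, 8 mm thick with a round top, 63 mm above the worktop, at cell x 0, y -85 mm; the cover's round hole goes over it.
- fence_face (a point): middle of the face of the steel fence in the chamber, at cell x +40 mm, looking to the cell's -x; fence 104 mm long (y), 8 mm high.

How it is judged:
By the outcome, as a careful person would: the job done as asked, in the order asked, and still so for the second after the job is handed in, while the arm keeps its last pose, push and grip.
It also fails if it takes over 66 s, if anything falls off the work surface, if the arm or the gripper's body presses on something with over 40 N, if the wrist force passes 120 N, or if a joint passes its speed limit or range.

## Robot

A 6-joint arm with a two-finger parallel gripper is mounted at the origin on a cart in front of the work surface, level with it; the furniture and walls round the work are solid. World frame = base frame: x ahead of the robot, y to its left, z up, the work surface at z = 0. Lengths are in m, angles in degrees, forces in N, time in s.
With the tool pointing down it reaches from about 0.375 to 0.9 m from the base axis. Payload 3.1 kg.
Tool frame: the origin (TCP) lies at the very end of the fingers, on their centre line; the grasp point (between the pads) lies 19 mm behind it; z points along the fingers, y is the direction in which the jaws open and shut (so a half turn about z gives the same grasp; the last joint's range is limited). The gripper opens to 87 mm and grips with 3 to 60 N. Pads are 19 mm wide; open, the fingers measure 117 mm over their backs; the gripper's body (75 mm by 190 mm) begins 51 mm behind the grasp point.
Start: joints at [-85.399, 30.224, 82.088, -0, 67.689, -10.227], TCP at [0.16, -0.604, 0.223] pointing down, gripper open.
Joint ranges: [-176.69, 176.69], [-43.24, 126.21], [12.49, 139.97], [-82, 262], [0, 151.66], [-163.58, 163.58]. Speed limits (degrees/s): [159.86, 159.86, 180, 180, 180, 180].

## Interface

Orientations are given as a 3x3 rotation matrix whose columns are the frame's x, y, z axes.
In Python, from rig import read_state, capture, hand_in gives the robot as it stands. The module is installed in compiled form; this text tells all that it offers.
- The arm moves only by the tool send_rows, never from a script. Its argument "moves" is one flat list of numbers, 7 for each row, row after row: the turn, a rotation vector about the world's x, y, z in degrees, then the shift along the world's x, y, z in cm, then the gripper's target within -1 to 1 (fully open at 1, half-way at 0, shut at -1). In form: [rx, ry, rz, tx, ty, tz, hand, rx, ry, rz, tx, ty, tz, hand, ...]. A call has 1 to 20 rows; each row shifts and turns the commanded pose from where the row before left it; what a row does not reach is not made up. A row lasts 1/10 s, in which the tool goes at most 50 mm and 8.59 degrees, less where a joint would pass 70% of its speed; a pose out of reach is approached as far as the arm can. A call with a gripper value outside its range is refused whole. The fingers move at their own pace and stop on an object; the grip force is fixed at half the most. Time passes only in rows, so rows that do not move let the fingers close. It gives the time, the measured TCP pose, the force and the opening at its end, in the units of the state.
- read_state(): the state, without advancing time (a new reading comes with each control period).
- capture(name): name is "scene" or "top" or "wrist"; returns a dict with "pixels" (384x512x3 uint8, red, green, blue), "vertical_fov" (degrees; the focal length in pixels is half the picture's height over the tangent of half this angle, whatever the lens; pixels are square), "cx", "cy" (the principal point, pixels), "rvec" (rotation vector, rad) and "tvec" (3), from world to camera coordinates, as OpenCV has them. Camera axes: x right, y down, z forward; pixel columns grow to the right and rows downward; lengths in m; the calibration is good to about 2 mm. A picture is of the moment at which its call begins. There is no depth.
- hand_in(): hands the job in, once; it reports no verdict.
The state is a dict: "time_s": time; "joint_positions": joint angles; "qvel": joint speeds; "tau": joint torques, N m; "position": TCP position; "tcp_rot": TCP orientation; "force": force on the tool from outside, world axes, zero at the start; "moment": the same for the moment, N m; "opening": opening from 0.0 (shut) to 1.0 (fully open).
Only numpy, scipy, OpenCV 4.12 (cv2) and the standard library are available. Lean on these libraries where they do the work, as an engineer would, in place of code of your own. Each camera call takes 0.05 s, during which the arm holds its last target.

## Working session

There is one attempt and no reset: what is moved stays moved. The work goes in short steps, Python scripts to look and compute and a tool call to move; the robot and the scene stay as the last step left them, time stands still between calls to the robot, and variables do not carry over. Pictures are saved under pics/ and viewed, and the job is handed in when it is done.

Besides the shell and the picture viewer there is one more tool, called after "Request:" as a command line: name --argument value ..., lists and objects as JSON in quotes. send_rows: Moves the arm, as the interface text tells. Its arguments: {"type":"object","properties":{"moves":{"type":"array","items":{"type":"number"}}},"required":["moves"]}

```bash
mkdir -p pics; cat > h.py <<'E'
import numpy as np, cv2
from rig import read_state, capture
def cam(n):
    c=capture(n); f=192/np.tan(np.radians(c['vertical_fov'])/2)
    c['K']=np.array([[f,0,c['cx']],[0,f,c['cy']],[0,0,1.]]); c['R']=cv2.Rodrigues(np.array(c['rvec'],float))[0]; c['t']=np.array(c['tvec'],float).ravel(); return c
def ray(c,uv,z):
    uv=np.atleast_2d(uv).astype(float); d=(np.linalg.inv(c['K'])@np.c_[uv,np.ones(len(uv))].T).T@c['R']; o=-c['R'].T@c['t']
    return o+d*((z-o[2])/d[:,2])[:,None]
def proj(c,p):
    p=np.atleast_2d(p); q=(p@c['R'].T+c['t'])@c['K'].T; return q[:,:2]/q[:,2:]
def save(c,n): cv2.imwrite('pics/'+n+'.png',cv2.cvtColor(c['pixels'],cv2.COLOR_RGB2BGR))
E
python3 - <<'E'
from h import *
for n in('scene','top','wrist'):
    c=cam(n); save(c,n+'0'); print(n,c['K'][0,0],c['cx'],c['cy'],-c['R'].T@c['t'],c['R'][2])
print(read_state())
E
```

```text
scene 422.5228416118029 254.2096978690267 191.6940573896643 [-0.30347102  0.3006965   0.64322408] [ 0.72562815 -0.40036897 -0.55961458]
top 346.99063348535844 260.8952002864147 187.18798722079973 [ 0.3929232  -0.11995532  0.92624889] [ 0.07078496  0.00577778 -0.99747487]
wrist 307.0243576452481 254.30923147701452 194.354296339469 [ 0.23913437 -0.58286788  0.3840591 ] [-0.28917366 -0.07355055 -0.95444691]
{'time_s': 0.15, 'joint_positions': array([-8.53983628e+01,  3.02679571e+01,  8.21392451e+01, -1.86494906e-03,
        6.76908607e+01, -1.02301620e+01]), 'qvel': array([-0.01788419, -0.08966528, -0.20400485,  0.03443243, -0.02581988,
       -0.02288417]), 'tau': array([ 7.69672188e-04, -4.40430558e+01, -1.76842064e+01,  6.33440609e-02,
        5.52817842e-02, -9.55670725e-05]), 'position': array([ 0.15993181, -0.60360274,  0.22178484]), 'tcp_rot': array([[ 9.66678321e-01,  2.55994133e-01, -1.67326720e-04],
       [ 2.55994040e-01, -9.66676859e-01,  1.70358508e-03],
       [ 2.74356916e-04, -1.68965340e-03, -9.99998535e-01]]), 'force': array([-0.18135642, -0.36207231, -0.12159239]), 'moment': array([-0.01974021,  0.07048814,  0.01417536]), 'opening': 0.9966076033105922}
```

View pics/top0.png

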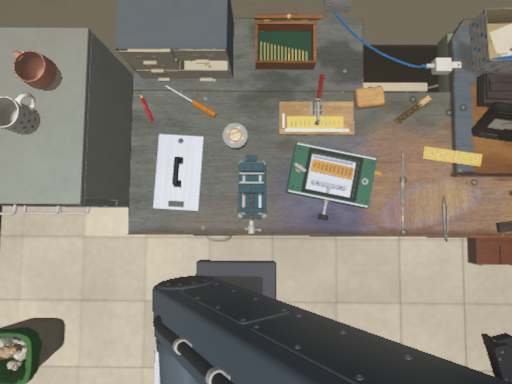

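View pics/scene0.png

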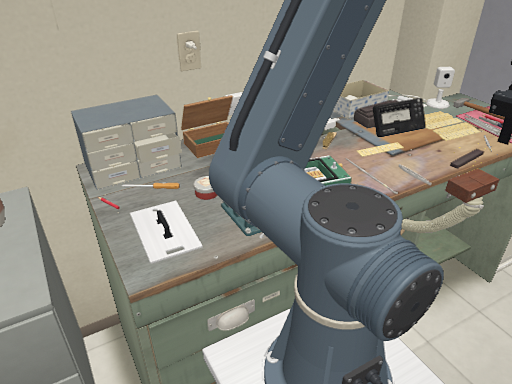

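View pics/wrist0.png

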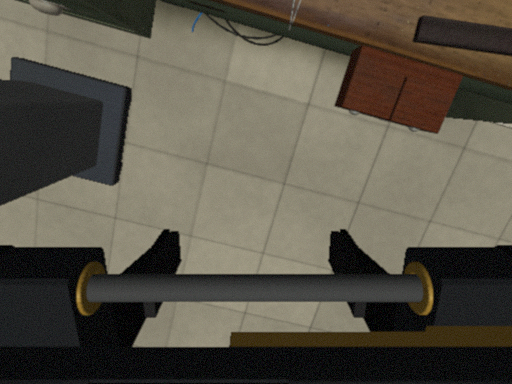

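```bash
python3 - <<'E'
from h import *
c=cam('top'); p=c['pixels'][:,:,::-1]
a=cv2.resize(p[135:220,280:390],None,fx=7,fy=7,interpolation=cv2.INTER_CUBIC);cv2.imwrite('pics/t_cell.png',a)
a=cv2.resize(p[125:220,140:220],None,fx=6,fy=6,interpolation=cv2.INTER_CUBIC);cv2.imwrite('pics/t_cov.png',a)
for uv,z in[((179,172),.005),((332,176),.046)]: print(ray(c,uv,z))
E
```

```text
[[0.49739043 0.10462441 0.005     ]]
[[ 0.48528122 -0.29568868  0.046     ]]
```

View pics/t_cell.png

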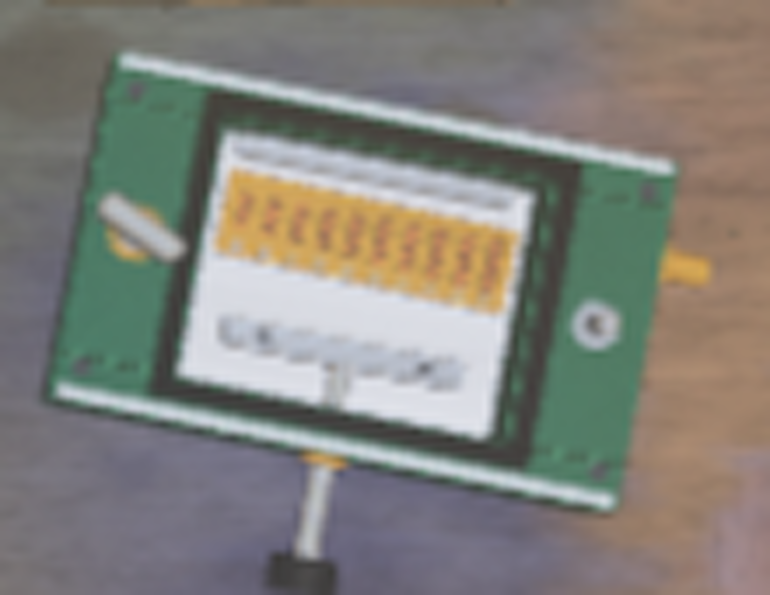

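View pics/t_cov.png

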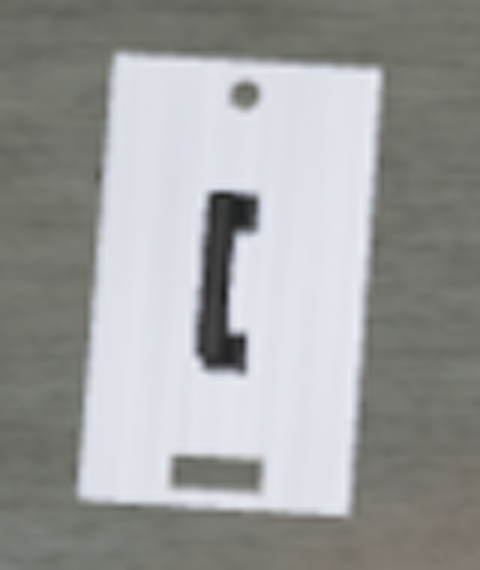

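```bash
python3 - <<'E'
from h import *
c=cam('top'); p=c['pixels']; hsv=cv2.cvtColor(p,cv2.COLOR_RGB2HSV)
# cover
m=np.zeros(p.shape[:2],np.uint8); m[125:220,145:215]=((hsv[125:220,145:215,2]>185)&(hsv[125:220,145:215,1]<50))*255
cs,h=cv2.findContours(m,cv2.RETR_CCOMP,cv2.CHAIN_APPROX_NONE)
big=max(range(len(cs)),key=lambda i:cv2.contourArea(cs[i]))
w=ray(c,cs[big][:,0],.005)[:,:2]; r=cv2.minAreaRect((w*1000).astype(np.float32)); print('cover',r)
for i in range(len(cs)):
    if h[0][i][3]==big:
        a=cv2.contourArea(cs[i]); M=cs[i][:,0].mean(0); ww=ray(c,M,.005)[0]; wb=ray(c,M,.031)[0]; print('hole',a,M,ww,wb, cv2.minAreaRect((ray(c,cs[i][:,0],.005)[:,:2]*1000).astype(np.float32)))
# cell
g=np.zeros_like(m); s=(slice(135,225),slice(280,390)); H=hsv[s]
g[s]=((H[...,0]>60)&(H[...,0]<95)&(H[...,1]>80))*255
cs,h=cv2.findContours(g,cv2.RETR_EXTERNAL,cv2.CHAIN_APPROX_NONE)
pts=np.concatenate([k[:,0] for k in cs if cv2.contourArea(k)>20]); w=ray(c,pts,.046)[:,:2]
print('cell green',cv2.minAreaRect((w*1000).astype(np.float32)))
def P(x,y): return np.array([280+(x-3)/7,135+(y-3)/7])
for n,xy,z in[('pin',(597,325),.063),('wing',(143,227),.068),('wA',(105,205),.066),('wB',(182,250),.066),('TL',(118,55),.046),('TR',(678,165),.046),('BR',(614,508),.046),('BL',(48,398),.046),('knob out mid',(300,592),.03),('knob in',(303,556),.036),('plateTL',(232,170),.024),('plateTR',(519,232),.024),('fence',(378,180),.028),('jawfaceL',(222,315),.03),('jawfaceR',(462,365),.03)]:
    print(n,(ray(c,P(*xy),z)[0]*1000).round(1))
E
```

```text
cover ((498.1783142089844, 107.47100830078125), (120.22830200195312, 200.37928771972656), 87.05533599853516)
hole 114.0 [175.5 203.5] [0.41319229 0.11187371 0.005     ] [0.41262024 0.1053309  0.031     ] ((413.19989013671875, 111.88829040527344), (18.580753326416016, 45.44791793823242), 0.4389580488204956)
hole 250.0 [176.775  171.5125] [0.49865853 0.11061275 0.005     ] [0.49567441 0.10410553 0.031     ] ((498.2207336425781, 110.27973175048828), (28.748409271240234, 86.09640502929688), 86.61595153808594)
hole 27.0 [180.375 140.375] [0.58297915 0.10301416 0.005     ] [0.57761529 0.09672139 0.031     ] ((582.6624755859375, 102.6832275390625), (15.539922714233398, 15.193782806396484), 45.59743118286133)
cell green ((489.1852722167969, -293.8725891113281), (207.31781005859375, 116.9983139038086), 79.12240600585938)
pin [ 471.6 -374.    63. ]
wing [ 504.9 -211.9   68. ]
wA [ 513.  -198.6   66. ]
wB [ 497. -226.   66.]
TL [ 571.2 -205.1   46. ]
TR [ 531.9 -409.3   46. ]
BR [ 406.8 -384.3   46. ]
BL [ 445.1 -179.8   46. ]
knob out mid [ 375.4 -273.6   30. ]
knob in [ 388.6 -273.7   36. ]
plateTL [ 532.4 -249.9   24. ]
plateTR [ 509.8 -356.9   24. ]
fence [ 528.4 -303.7   28. ]
jawfaceL [ 477.3 -245.2   30. ]
jawfaceR [ 459.4 -333.8   30. ]
```

Request:
send_rows --moves '[0,0,-2.57,1.89,3.37,0,-1,0,0,-2.57,1.89,3.37,0,-1,0,0,-2.57,1.89,3.37,0,-1,0,0,-2.57,1.89,3.37,0,-1,0,0,-2.57,1.89,3.37,0,-1,0,0,-2.57,1.89,3.37,0,-1,0,0,-2.57,1.89,3.37,0,-1,0,0,-2.57,1.89,3.37,0,-1,0,0,-2.57,1.89,3.37,0,-1,0,0,-2.57,1.89,3.37,0,-1,0,0,0,0,0,0,-1,0,0,0,0,0,0,-1]'

```text
time_s: 1.45
position: [0.3494, -0.2668, 0.2227]
tcp_rot: [[0.983, -0.186, 0.0], [-0.186, -0.983, -0.001], [0.0, 0.001, -1.0]]
force: [0.4, -0.7, 0.3]
opening: 0.032
```

```bash
python3 - <<'E'
from h import *
s=read_state(); print(s['time_s'],s['position'],s['tcp_rot'],s['joint_positions'],s['opening'],s['force'])
c=cam('wrist'); cv2.imwrite('pics/w1.png',cv2.resize(c['pixels'][:,:,::-1],(768,576)))
print(-c['R'].T@c['t'],c['R'][2])
E
```

```text
1.45 [ 0.34937067 -0.26675481  0.22274855] [[ 9.82591042e-01 -1.85781643e-01  1.61126331e-04]
 [-1.85781432e-01 -9.82590694e-01 -8.87909018e-04]
 [ 3.23278430e-04  8.42517166e-04 -9.99999593e-01]] [-5.19723176e+01  1.59413401e+01  1.07566701e+02 -2.88805771e-02
  5.64462017e+01  4.87503390e+01] 0.031596935251730685 [ 0.36360252 -0.74599261  0.27365643]
[ 0.42982477 -0.2820209   0.38512977] [-0.29376039  0.05551252 -0.95426579]
```

View pics/w1.png

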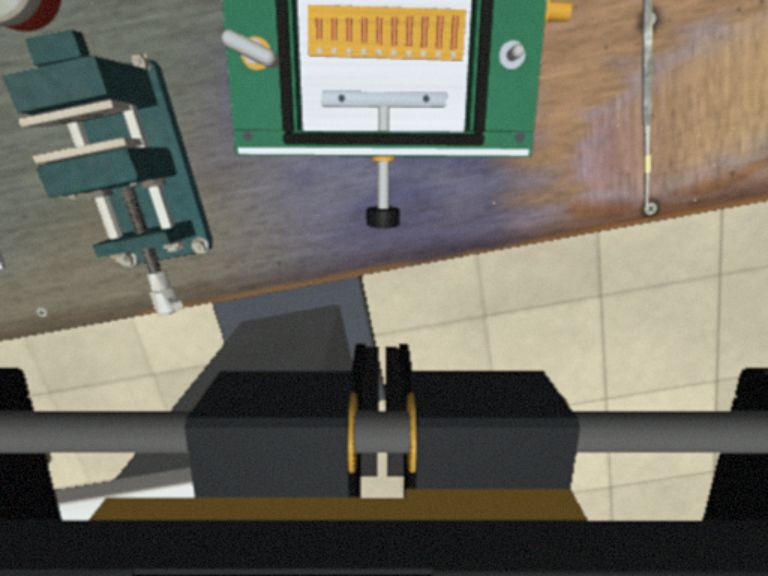

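```bash
python3 - <<'E'
from h import *
c=cam('wrist'); 
p=c['pixels'][:,:,::-1]
a=cv2.resize(p[0:160,130:390],None,fx=3,fy=3,interpolation=cv2.INTER_CUBIC);cv2.imwrite('pics/w1z.png',a)
def P(x,y): return np.array([(x+.5)/1.5-.5,(y+.5)/1.5-.5])
C=np.array([488.8,-294.3]); y=np.radians(-10.9); R=np.array([[np.cos(y),-np.sin(y)],[np.sin(y),np.cos(y)]])
for n,xy,z in[('knob in/top',(383,206),.04),('knob out/bottom',(383,228),.022),('knobL',(366,215),.03),('knobR',(399,215),.03),('FL',(237,153),.046),('FR',(531,155),.046),('pin',(516,49),.063),('wA',(226,34),.066),('wB',(272,60),.066),('table',(383,272),0)]:
    w=ray(c,P(*xy),z)[0]*1000; print(n,w.round(1),((w[:2]-C)@R).round(1))
E
```

```text
knob in/top [ 388.8 -276.3   40. ] [-101.6   -1.2]
knob out/bottom [ 369.7 -272.7   22. ] [-121.    -1.3]
knobL [ 383.3 -262.    30. ] [-109.7   11.8]
knobR [ 378.6 -286.9   30. ] [-109.6  -13.5]
FL [ 445.1 -182.1   46. ] [-64.2 101.9]
FR [ 405.1 -385.7   46. ] [ -64.9 -105.5]
pin [ 472.1 -377.1   63. ] [ -0.8 -84.5]
wA [ 513.4 -201.    66. ] [ 6.5 96.3]
wB [ 494.  -225.2   66. ] [-8.  68.9]
table [ 328.6 -265.     0. ] [-162.9   -1.5]
```

View pics/w1z.png

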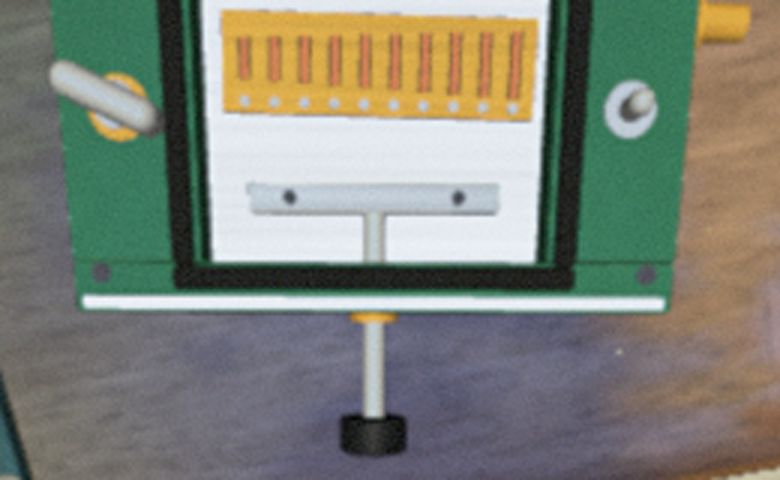

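Request:
send_rows --moves '[0,0,0,0,0,-4,-1,0,0,0,0,0,-4,-1,0,0,0,0,0,-4,-1,0,0,0,0,0,-4,-1,0,0,0,0,0,-3,-1,0,0,0,0,0,-1.6,-1,0,0,0,0,0,0,-1,0,0,0,0,0,0,-1]'

```text
time_s: 2.35
position: [0.3487, -0.2683, 0.0164]
tcp_rot: [[0.982, -0.19, -0.0], [-0.19, -0.982, -0.0], [-0.0, 0.0, -1.0]]
force: [-0.6, 0.3, 0.5]
opening: 0.008
```

```bash
python3 - <<'E'
from h import *
c=cam('wrist'); save(c,'w2'); c=cam('top'); cv2.imwrite('pics/t2.png',cv2.resize(c['pixels'][135:250,270:390,::-1],None,fx=5,fy=5))
E
```

```text
(no output)
```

View pics/w2.png

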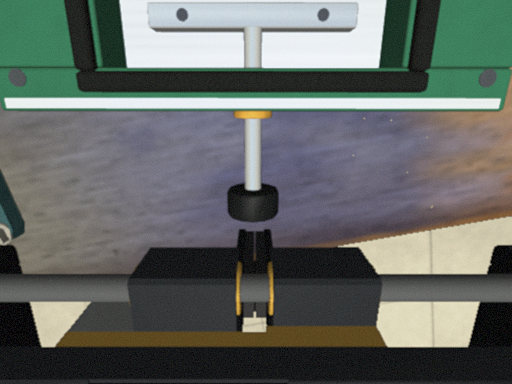

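View pics/t2.png

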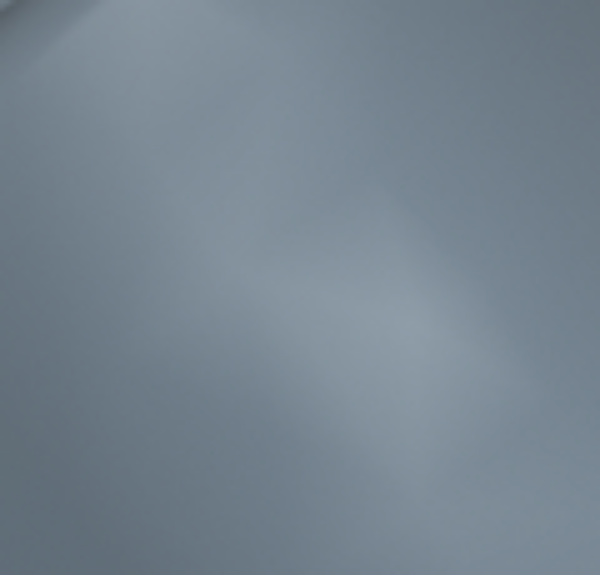

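Request:
send_rows --moves '[0,0,0,0.589,-0.113,0,-1,0,0,0,0.589,-0.113,0,-1,0,0,0,0.491,-0.0945,0,-1,0,0,0,0.491,-0.0945,0,-1,0,0,0,0.491,-0.0945,0,-1,0,0,0,0.393,-0.0756,0,-1,0,0,0,0.393,-0.0756,0,-1,0,0,0,0.393,-0.0756,0,-1,0,0,0,0,0,0,-1]'

```text
time_s: 3.35
position: [0.3878, -0.2744, 0.0164]
tcp_rot: [[0.982, -0.189, 0.0], [-0.189, -0.982, 0.0], [0.0, -0.0, -1.0]]
force: [-2.4, 0.6, 0.6]
opening: 0.003
```

```bash
python3 - <<'E'
from h import *
c=cam('wrist'); save(c,'w3')
E
```

```text
(no output)
```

View pics/w3.png

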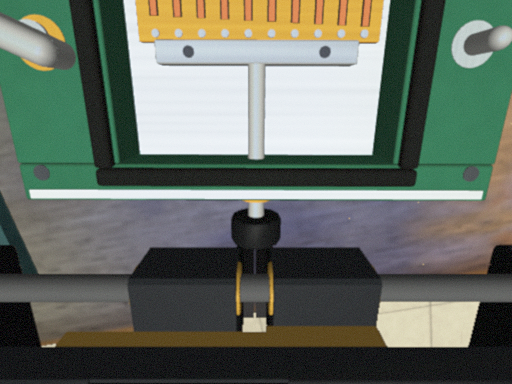

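Request:
send_rows --moves '[0,0,0,0.196,-0.0378,0,-1,0,0,0,0.196,-0.0378,0,-1,0,0,0,0,0,0,-1]'

```text
time_s: 3.7
position: [0.3912, -0.2751, 0.0164]
tcp_rot: [[0.982, -0.189, -0.0], [-0.189, -0.982, 0.0], [-0.0, -0.0, -1.0]]
force: [-3.1, 1.2, 0.5]
opening: 0.006
```

Request:
send_rows --moves '[0,0,0,0.196,-0.0378,0,-1,0,0,0,0,0,0,-1]'

```text
time_s: 3.9
position: [0.3916, -0.2751, 0.0164]
tcp_rot: [[0.982, -0.188, -0.003], [-0.188, -0.982, 0.002], [-0.003, -0.001, -1.0]]
force: [-7.9, -1.5, 1.6]
opening: 0.007
```

Request:
send_rows --moves '[0,0,0,0.196,-0.0378,0,-1,0,0,0,0,0,0,-1]'

```text
time_s: 4.1
position: [0.3917, -0.2749, 0.0164]
tcp_rot: [[0.982, -0.187, -0.006], [-0.187, -0.982, 0.004], [-0.007, -0.002, -1.0]]
force: [-14.8, -3.6, 4.0]
opening: 0.002
```

```bash
python3 - <<'E'
from h import *
c=cam('wrist'); cv2.imwrite('pics/w4.png',cv2.resize(c['pixels'][0:110,100:420,::-1],None,fx=2.4,fy=2.4,interpolation=cv2.INTER_CUBIC))
E
```

```text
(no output)
```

View pics/w4.png

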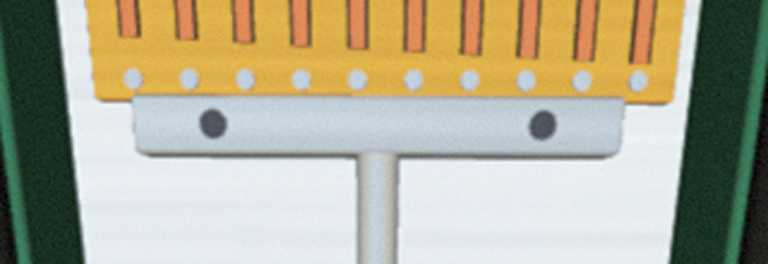

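Request:
send_rows --moves '[0,0,0,-0.982,0.189,0,-1,0,0,0,-1.473,0.283,0,-1,0,0,0,-1.473,0.283,0,-1,0,0,0,0,0,4,0,0,0,0,0,0,5,0,0,0,0,0,0,5,0,0,0,0,0,0,4.3,0]'

```text
time_s: 4.85
position: [0.357, -0.2695, 0.2023]
tcp_rot: [[0.982, -0.189, 0.004], [-0.189, -0.982, -0.003], [0.004, 0.003, -1.0]]
force: [0.2, -0.3, 0.3]
opening: 0.284
```

Request:
send_rows --moves '[0,0,6.8,1.52,0.56,0,0,0,0,6.8,1.52,0.56,0,0,0,0,6.8,1.52,0.56,0,0,0,0,6.8,1.52,0.56,0,0,0,0,6.8,1.52,0.56,0,0,0,0,6.8,1.52,0.56,0,0,0,0,6.8,1.52,0.56,0,0,0,0,6.8,1.52,0.56,0,0,0,0,6.8,1.52,0.56,0,0,0,0,6.8,1.52,0.56,0,0,0,0,0,0,0,0,0]'

```text
time_s: 5.95
position: [0.5104, -0.2125, 0.1999]
tcp_rot: [[0.541, 0.841, 0.004], [0.841, -0.541, -0.002], [0.001, 0.004, -1.0]]
force: [-0.6, 0.1, 0.0]
opening: 0.501
```

```bash
python3 - <<'E'
from h import *
c=cam('wrist'); cv2.imwrite('pics/w5.png',cv2.resize(c['pixels'][:,:,::-1],(768,576),interpolation=cv2.INTER_CUBIC))
E
```

```text
(no output)
```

View pics/w5.png

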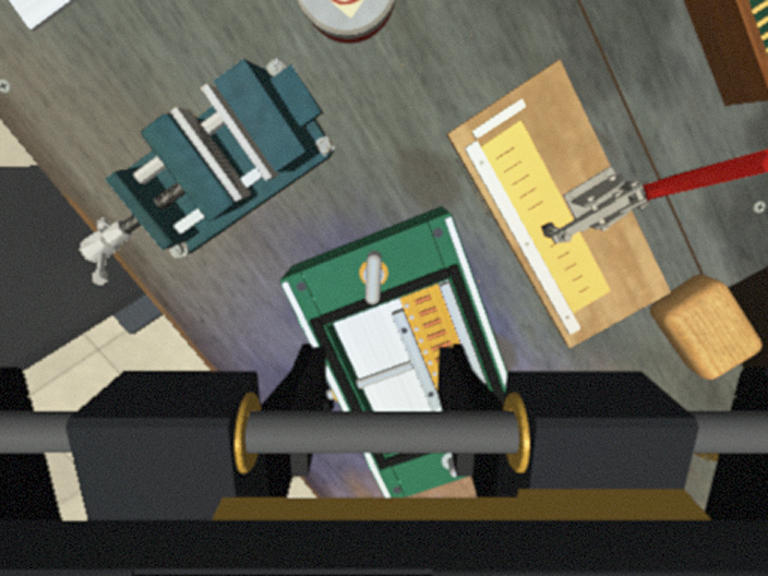

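```bash
python3 - <<'E'
from h import *
c=cam('wrist'); p=c['pixels'][:,:,::-1]
a=cv2.resize(p[130:270,180:345],None,fx=4.5,fy=4.5,interpolation=cv2.INTER_CUBIC);cv2.imwrite('pics/w5z.png',a)
hsv=cv2.cvtColor(p,cv2.COLOR_BGR2HSV); m=np.zeros(p.shape[:2],np.uint8); s=(slice(160,206),slice(236,262)); m[s]=((hsv[s][...,1]<60)&(hsv[s][...,2]>90))*255
cs,_=cv2.findContours(m,0,1); k=max(cs,key=cv2.contourArea)[:,0]
print(cv2.minAreaRect(k)); w=ray(c,k,.066)[:,:2]*1000; r=cv2.minAreaRect(w.astype(np.float32)); print(r)
C=np.array([488.8,-294.8]); y=np.radians(-10.9); R=np.array([[np.cos(y),-np.sin(y)],[np.sin(y),np.cos(y)]]); print((np.array(r[0])-C)@R)
def P(x,y): return np.array([180+(x+.5)/4.5-.5,130+(y+.5)/4.5-.5])
np.save('c5.npy',np.array([0]))
import pickle; pickle.dump(c,open('c5.pkl','wb'))
E
```

```text
((250.0, 184.0), (34.0, 12.0), 90.0)
((505.2950744628906, -209.70211791992188), (35.22959899902344, 11.994485855102539), 57.13994598388672)
[ 0.10586038 86.68175015]
```

View pics/w5z.png

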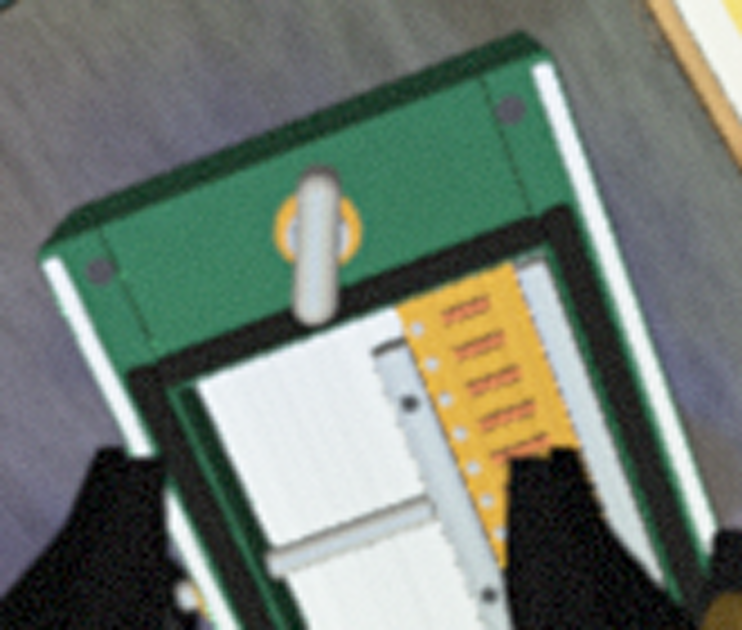

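```bash
python3 - <<'E'
from h import *
import pickle; c=pickle.load(open('c5.pkl','rb'))
def P(x,y): return np.array([180+(x+.5)/4.5-.5,130+(y+.5)/4.5-.5])
w={}
for n,xy in dict(FL=(40,256),BL=(551,62),Bx=(718,560),Fx=(142,455)).items(): w[n]=ray(c,P(*xy),.046)[0]*1000; print(n,w[n].round(1))
f=lambda a,b:np.degrees(np.arctan2(*(w[b]-w[a])[1::-1]))
print(f('FL','BL'),f('Bx','BL')-90,f('Fx','FL')-90, np.linalg.norm(w['BL']-w['FL']))
print(read_state()['position'])
E
```

```text
FL [ 445.5 -180.6   46. ]
BL [ 570.6 -206.7   46. ]
Bx [ 542.7 -339.3   46. ]
Fx [ 436.1 -235.7   46. ]
-11.811042866371642 -11.893964502468648 -9.610478848450327 127.85401200595378
[ 0.50805922 -0.21247662  0.19953736]
```

Request:
send_rows --moves '[0,0,0,-0.28,0.2,-3,0,0,0,0,0,0,-3,0,0,0,0,0,0,-3,0,0,0,0,0,0,-3,0,0,0,0,0,0,-1.5,0,0,0,0,0,0,-0.6,0,0,0,0,0,0,0,0,0,0,0,0,0,0,0]'

```text
time_s: 6.85
position: [0.5054, -0.2111, 0.0594]
tcp_rot: [[0.544, 0.839, 0.001], [0.839, -0.544, -0.001], [-0.0, 0.002, -1.0]]
force: [0.5, 0.6, -0.4]
opening: 0.497
```

```bash
python3 - <<'E'
from h import *
c=cam('wrist'); save(c,'w6'); print(read_state()['position'])
E
```

```text
[ 0.50564893 -0.21111465  0.0596278 ]
```

View pics/w6.png

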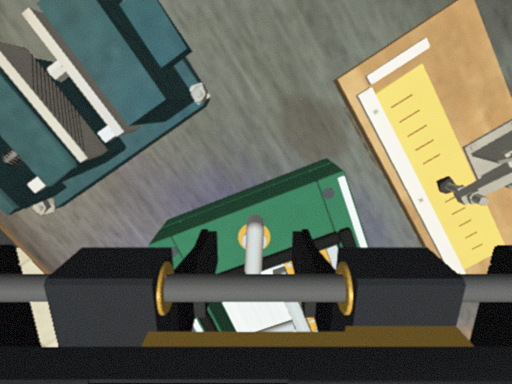

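Request:
send_rows --moves '[0,0,0,0,0,-0.6,0,0,0,0,0,0,0,0,0,0,0,0,0,0,-1,0,0,0,0,0,0,-1,0,0,0,0,0,0,-1,0,0,0,0,0,0,-1,0,0,0,0,0,0,-1]'

```text
time_s: 7.6
position: [0.5051, -0.2105, 0.0526]
tcp_rot: [[0.543, 0.84, 0.0], [0.84, -0.543, -0.0], [0.0, 0.0, -1.0]]
force: [-1.3, 0.3, -0.2]
opening: 0.133
```

Request:
send_rows --moves '[0,0,-4,0,0,0,-1,0,0,-6.82,0,0,0,-1,0,0,-6.82,0,0,0,-1,0,0,-6.82,0,0,0,-1,0,0,-6.82,0,0,0,-1,0,0,-6.82,0,0,0,-1,0,0,-6.82,0,0,0,-1,0,0,-6.82,0,0,0,-1,0,0,-6.82,0,0,0,-1,0,0,-6.82,0,0,0,-1,0,0,-2.82,0,0,0,-1,0,0,0,0,0,0,-1,0,0,0,0,0,0,-1]'

```text
time_s: 8.9
position: [0.5056, -0.2113, 0.0526]
tcp_rot: [[0.982, -0.191, 0.001], [-0.191, -0.982, -0.001], [0.001, 0.001, -1.0]]
force: [0.3, -2.6, -1.5]
opening: 0.109
```

Request:
send_rows --moves '[0,0,0,0,0,0,-0.4,0,0,0,0,0,0,-0.4,0,0,0,0,0,0,-0.4,0,0,0,0,0,1.5,-0.4,0,0,0,0,0,4,0,0,0,0,0,0,5,0,0,0,0,0,0,5,0,0,0,0,0,0,0,0,0,0,0,0,0,0,0]'

```text
time_s: 9.8
position: [0.5054, -0.2104, 0.209]
tcp_rot: [[0.981, -0.192, 0.002], [-0.192, -0.981, -0.001], [0.003, 0.001, -1.0]]
force: [-0.2, 0.2, -0.5]
opening: 0.493
```

```bash
python3 - <<'E'
from h import *
c=cam('wrist'); cv2.imwrite('pics/w7.png',cv2.resize(c['pixels'][:,:,::-1],(768,576),interpolation=cv2.INTER_CUBIC))
p=c['pixels'][:,:,::-1]; print(read_state()['position'])
cv2.imwrite('pics/w7z.png',cv2.resize(p[100:240,190:420],None,fx=3.4,fy=3.4,interpolation=cv2.INTER_CUBIC))
import pickle; pickle.dump(c,open('c7.pkl','wb'))
E
```

```text
[ 0.5043281  -0.20982699  0.20730338]
```

View pics/w7z.png

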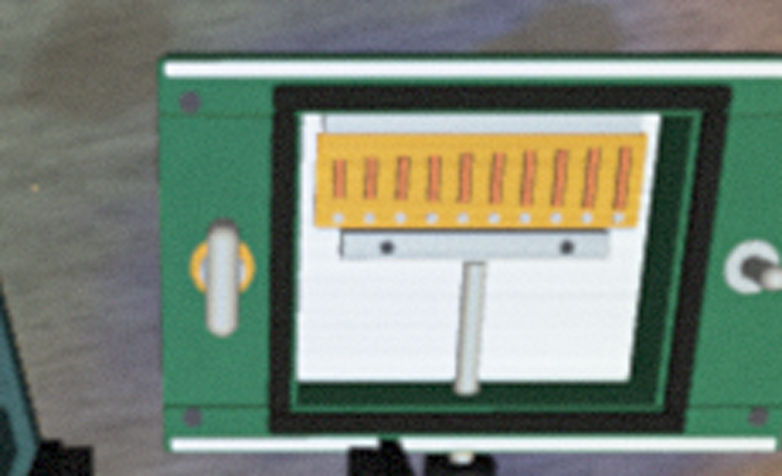

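```bash
python3 - <<'E'
from h import *
import pickle; c=pickle.load(open('c7.pkl','rb'))
p=c['pixels']; hsv=cv2.cvtColor(p,cv2.COLOR_RGB2HSV); m=((hsv[...,1]<45)&(hsv[...,2]>175)).astype(np.uint8)
for nm,(r0,r1),(c0,c1) in(('back',(112,128),(245,420)),('front',(224,240),(245,285)),):
    pts=[]
    for u in range(c0,c1):
        v=np.where(m[r0:r1,u])[0]
        if len(v): pts.append((u,r0+v.mean()))
    w=ray(c,np.array(pts),.046)*1000
    l=cv2.fitLine(w[:,:2].astype(np.float32),cv2.DIST_HUBER,0,.01,.01).ravel(); print(nm,np.degrees(np.arctan2(l[1],l[0]))%180-90,l[2:],w[0],w[-1])
def P(x,y): return np.array([190+(x+.5)/3.4-.5,100+(y+.5)/3.4-.5])
s=(slice(160,205),slice(245,265)); mm=np.zeros_like(m); mm[s]=((hsv[s][...,1]<60)&(hsv[s][...,2]>100))
k=np.argwhere(mm)[:,::-1]; w=ray(c,k,.066)*1000; r=cv2.minAreaRect(w[:,:2].astype(np.float32)); print('wing',r)
for n,xy,z in(('TLs',(190,102),.046),('BLs',(193,416),.046),('BRs',(758,416),.046),('BL',(158,452),.046),('TL',(160,58),.046),('pinbase',(752,266),.046)): print(n,ray(c,P(*xy),z)[0]*1000)
E
```

```text
back -10.974701 [ 547.27856 -313.36548] [ 566.81579408 -212.6175779    46.        ] [ 532.6165377  -388.97330817   46.        ]
front -10.970085 [ 441.2229 -208.8405] [ 445.27993613 -187.91054296   46.        ] [ 436.72736519 -232.03273015   46.        ]
wing ((505.8410949707031, -211.31129455566406), (12.337564468383789, 36.128089904785156), 79.02867889404297)
TLs [ 557.11693561 -211.20880616   46.        ]
BLs [ 455.31510486 -191.59606438   46.        ]
BRs [ 419.19795729 -377.91536222   46.        ]
BL [ 444.66303418 -177.31686057   46.        ]
TL [ 571.67731521 -204.89401536   46.        ]
pinbase [ 472.0245821  -378.10991777   46.        ]
```

Request:
send_rows --moves '[0,0,8.5,0,1.4,0.2,0,0,0,8.5,0,1.4,0.2,0,0,0,8.5,0,1.4,0.2,0,0,0,8.5,0,1.4,0.2,0,0,0,8.5,0,1.4,0.2,0,0,0,8.5,0,1.4,0,0,0,0,8.5,0,1.4,0,0,0,0,8.5,0,1.4,0,0,0,0,8.5,0,1.4,0,0,0,0,8.5,0,1.4,0,0,0,0,8.5,0,1.4,0,0,0,0,8.5,0,1.4,0,0,0,0,8.5,0,1.4,0,0,0,0,8.5,0,1.4,0,0,0,0,8.5,0,1.4,0,0,0,0,8.5,0,1.4,0,0,0,0,8.5,0,1.4,0,0,0,0,8.5,0,1.4,0,0,0,0,8.5,0,1.4,0,0,0,0,8.5,0,1.4,0,0]'

```text
time_s: 11.85
position: [0.5031, 0.0703, 0.2151]
tcp_rot: [[-0.935, 0.354, -0.006], [0.354, 0.935, 0.001], [0.006, -0.002, -1.0]]
force: [0.5, 0.7, 0.1]
opening: 0.5
```

Request:
send_rows --moves '[0,0,6,-0.2,1.2,0,0,0,0,6,-0.2,1.2,0,0,0,0,6,-0.2,1.2,0,0,0,0,0,0,0,0,0,0,0,0,0,0,0,0]'

```text
time_s: 12.35
position: [0.4979, 0.1055, 0.216]
tcp_rot: [[-0.998, 0.055, -0.004], [0.055, 0.998, -0.0], [0.004, -0.0, -1.0]]
force: [0.0, -1.1, -0.7]
opening: 0.502
```

```bash
python3 - <<'E'
from h import *
c=cam('wrist'); cv2.imwrite('pics/w8.png',cv2.resize(c['pixels'][:,:,::-1],(768,576),interpolation=cv2.INTER_CUBIC))
s=read_state();print(s['position'],s['joint_positions'])
import pickle; pickle.dump(c,open('c8.pkl','wb'))
E
```

```text
[0.49833355 0.10520666 0.21633026] [-6.57042892e-01  2.18954497e+01  9.87850574e+01 -1.86642761e-02
  5.94755027e+01 -8.74787236e+01]
```

View pics/w8.png

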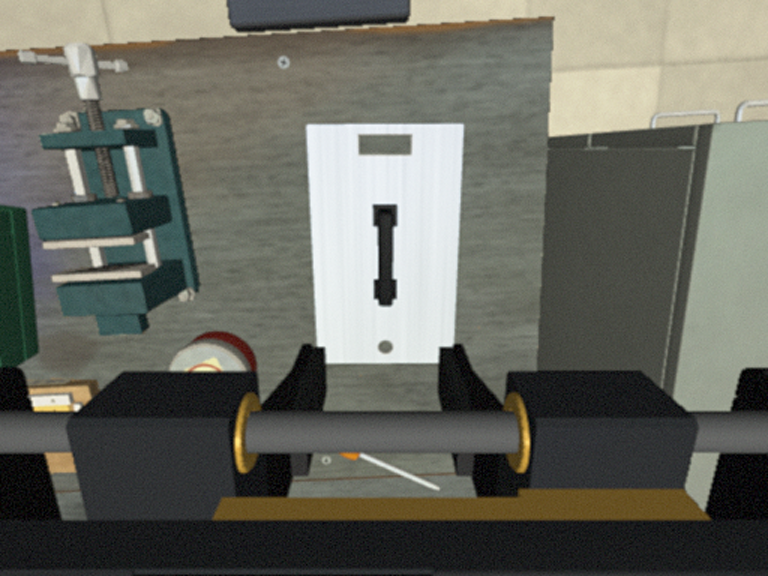

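```bash
python3 - <<'E'
from h import *
import pickle; c=pickle.load(open('c8.pkl','rb'))
p=c['pixels']; hsv=cv2.cvtColor(p,cv2.COLOR_RGB2HSV); m=((hsv[...,1]<40)&(hsv[...,2]>180)).astype(np.uint8)*255; m[:, :190]=0; m[:,330:]=0; m[:70]=0;m[250:]=0
cs,h=cv2.findContours(m,cv2.RETR_CCOMP,cv2.CHAIN_APPROX_NONE)
b=max(range(len(cs)),key=lambda i:cv2.contourArea(cs[i]))
print(cv2.minAreaRect((ray(c,cs[b][:,0],.005)[:,:2]*1000).astype(np.float32)))
for i in range(len(cs)):
    if h[0][i][3]==b and cv2.contourArea(cs[i])>20: print(cs[i][:,0].mean(0),cv2.minAreaRect((ray(c,cs[i][:,0],.005)[:,:2]*1000).astype(np.float32)))
def P(x,y): return np.array([(x+.5)/1.5-.5,(y+.5)/1.5-.5])
print(ray(c,[P(386,211),P(385,300)],.037)*1000)
E
```

```text
((496.3408203125, 108.33232879638672), (120.5152816772461, 199.739013671875), 87.06372833251953)
[256.5        230.71428571] ((580.9213256835938, 104.36065673828125), (13.98690414428711, 13.61914348602295), 39.83317565917969)
[256.46783626 169.        ] ((500.71343994140625, 108.13944244384766), (21.744915008544922, 89.0807876586914), 87.46660614013672)
[256.2371134   95.90721649] ((411.58758544921875, 113.00523376464844), (42.84142303466797, 17.657663345336914), 86.02457427978516)
[[458.90216173 111.06570093  37.        ]
 [527.72023003 106.76909464  37.        ]]
```

Request:
send_rows --moves '[0,0,0.2,-0.11,0.28,-3,0,0,0,0,0,0,-4,0,0,0,0,0,0,-4,0,0,0,0,0,0,-4,0,0,0,0,0,0,-2,0,0,0,0,0,0,0,0,0,0,0,0,0,0,0]'

```text
time_s: 13.1
position: [0.4981, 0.1078, 0.0474]
tcp_rot: [[-0.999, 0.051, -0.001], [0.051, 0.999, -0.0], [0.001, -0.0, -1.0]]
force: [-0.7, -0.5, 0.5]
opening: 0.497
```

```bash
python3 - <<'E'
from h import *
c=cam('wrist'); save(c,'w9'); print(read_state()['position'])
E
```

```text
[0.49876994 0.10793627 0.048224  ]
```

View pics/w9.png

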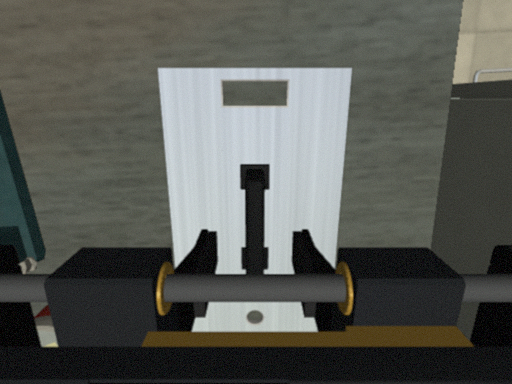

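Request:
send_rows --moves '[0,0,0,-0.15,0,-1.5,0,0,0,0,0,0,-1.5,0,0,0,0,0,0,-0.8,0,0,0,0,0,0,0,0,0,0,0,0,0,0,0]'

```text
time_s: 13.65
position: [0.4972, 0.1083, 0.0104]
tcp_rot: [[-0.999, 0.05, 0.002], [0.05, 0.999, -0.0], [-0.002, 0.0, -1.0]]
force: [-0.6, -0.3, -0.3]
opening: 0.5
```

Request:
send_rows --moves '[0,0,0,0,0,0,-1,0,0,0,0,0,0,-1,0,0,0,0,0,0,-1,0,0,0,0,0,0,-1,0,0,0,0,0,0,-1]'

```text
time_s: 14.15
position: [0.4965, 0.1083, 0.0096]
tcp_rot: [[-0.999, 0.05, 0.0], [0.05, 0.999, -0.0], [-0.0, -0.0, -1.0]]
force: [0.3, 2.1, 1.8]
opening: 0.137
```

Request:
send_rows --moves '[0,0,0,0,0,0.5,-1,0,0,0,0,0,1.5,-1,0,0,0,0,0,4,-1,0,0,0,0,0,4,-1,0,0,0,0,0,4,-1,0,0,0,0,0,0,-1,0,0,0,0,0,0,-1]'

```text
time_s: 14.85
position: [0.4963, 0.1084, 0.1502]
tcp_rot: [[-0.999, 0.05, 0.001], [0.05, 0.999, -0.0], [-0.001, 0.0, -1.0]]
force: [-0.0, -0.7, -3.0]
opening: 0.133
```

```bash
python3 - <<'E'
from h import *
c=cam('wrist'); save(c,'w10'); s=read_state(); print(s['position'],s['tcp_rot'])
import pickle; pickle.dump((c,s),open('c10.pkl','wb'))
E
```

```text
[0.49527125 0.10832318 0.14893422] [[-9.98740332e-01  5.01390826e-02 -1.95495255e-03]
 [ 5.01391923e-02  9.98742240e-01 -7.15890528e-06]
 [ 1.95213475e-03 -1.05169629e-04 -9.99998089e-01]]
```

View pics/w10.png

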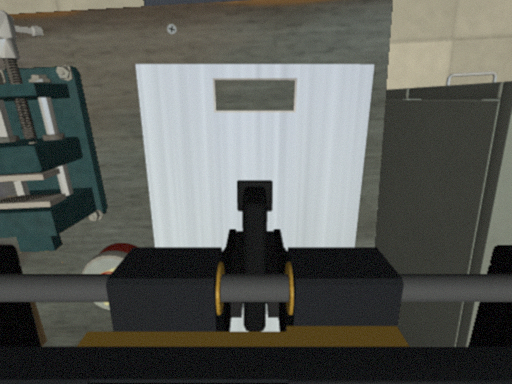

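```bash
python3 - <<'E'
from h import *
import pickle; c,s=pickle.load(open('c10.pkl','rb'))
T=s['position']; R=s['tcp_rot']; z=T[2]-.0046
p=c['pixels']; hsv=cv2.cvtColor(p,cv2.COLOR_RGB2HSV); m=((hsv[...,1]<40)&(hsv[...,2]>180)).astype(np.uint8)*255
cs,h=cv2.findContours(m[50:250,120:385],cv2.RETR_CCOMP,cv2.CHAIN_APPROX_NONE,offset=(120,50))
b=max(range(len(cs)),key=lambda i:cv2.contourArea(cs[i]))
k=cs[b][:,0]; w=(ray(c,k,z)-T)@R*1000
top=w[k[:,1]<72]; print('slot-end edge tool x',np.median(top[:,0]),'y range',top[:,1].min(),top[:,1].max())
for i in range(len(cs)):
    if h[0][i][3]==b and cv2.contourArea(cs[i])>300:
        q=(ray(c,cs[i][:,0],z)-T)@R*1000; print(cv2.minAreaRect(q[:,:2].astype(np.float32)))
for a in (-1,1):
    e=w[(np.sign(k[:,0]-255)==a)&(k[:,1]>75)&(k[:,1]<235)]; l=cv2.fitLine(e[:,:2].astype(np.float32),cv2.DIST_HUBER,0,.01,.01).ravel(); print('side',l[3]-l[1]/l[0]*l[2],np.degrees(l[1]/l[0]))
E
```

```text
slot-end edge tool x 98.38904764408045 y range -60.00912253132 60.49425327956095
((83.596923828125, 0.22357940673828125), (43.91299819946289, 17.33831024169922), 89.91670227050781)
side 0.67038727 -53.313766
side 1.4547234 51.775196
```

Request:
send_rows --moves '[0,0,0,0,0,2.5,-1,0,0,0,0,0,2.5,-1,0,0,-5,0,-2,0,-1,0,0,-6,0,-2.5,0,-1,0,0,-6,0,-2.5,0,-1,0,0,-6,0,-2.5,0,-1,0,0,-6,0,-2.5,0,-1,0,0,-6,0,-2.5,0,-1,0,0,-6,0,-2.5,0,-1,0,0,-6,0,-2.5,0,-1,0,0,-6,0,-2.5,0,-1,0,0,-6,0,-2.5,0,-1,0,0,-6,0,-2.5,0,-1,0,0,-6,0,-2.5,0,-1,0,0,-6,0,-2.5,0,-1,0,0,-6,0,-2.5,0,-1,0,0,-6,0,-2.5,0,-1,0,0,-6,-0.3,-2.5,0,-1,0,0,-6,-0.3,-2.2,0,-1,0,0,-3,0,-1,0,-1]'

```text
time_s: 16.9
position: [0.4888, -0.3199, 0.1964]
tcp_rot: [[0.295, 0.956, -0.004], [0.956, -0.295, 0.003], [0.002, -0.005, -1.0]]
force: [-0.2, 0.8, -2.5]
opening: 0.132
```

Request:
send_rows --moves '[0,0,0,0,0,0,-1,0,0,0,0,0,0,-1,0,0,0,0,0,0,-1]'

```text
time_s: 17.2
position: [0.4898, -0.3172, 0.1983]
tcp_rot: [[0.289, 0.957, -0.002], [0.957, -0.289, 0.003], [0.002, -0.003, -1.0]]
force: [0.4, 0.4, -1.9]
opening: 0.131
```

```bash
python3 - <<'E'
from h import *
s=read_state(); print(s['position'],s['tcp_rot'],s['opening'])
c=cam('scene'); save(c,'s11'); c=cam('wrist'); save(c,'w11')
E
```

```text
[ 0.48981211 -0.31718802  0.19826415] [[ 0.28890015  0.95735661 -0.00224271]
 [ 0.9573576  -0.28889453  0.00252572]
 [ 0.00177011 -0.00287675 -0.9999943 ]] 0.1313031717994317
```

View pics/w11.png

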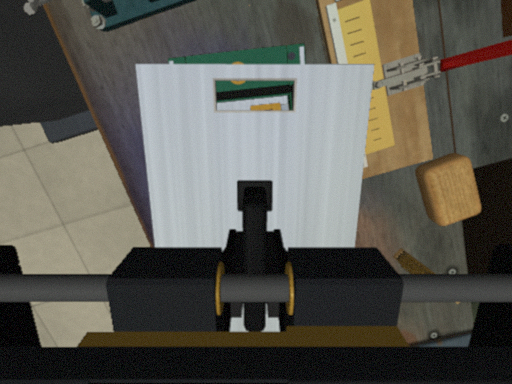

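View pics/s11.png

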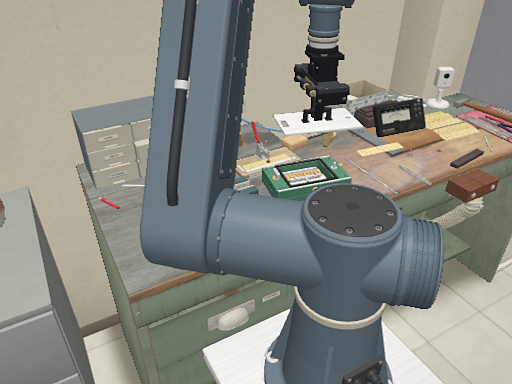

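Request:
send_rows --moves '[0,0,2.9,0,1.2,0,-1,0,0,2.9,-0.07,1.2,0,-1,0,0,0,0,0,-4,-1,0,0,0,0,0,-4,-1,0,0,0,0,0,-2.3,-1,0,0,0,0,0,0,-1,0,0,0,0,0,0,-1,0,0,0,0,0,0,-1]'

```text
time_s: 18.1
position: [0.491, -0.2955, 0.0983]
tcp_rot: [[0.192, 0.981, 0.003], [0.981, -0.192, -0.002], [-0.002, 0.003, -1.0]]
force: [-0.3, -0.6, -1.7]
opening: 0.133
```

```bash
python3 - <<'E'
from h import *
s=read_state(); R=s['tcp_rot'];print(s['position'],R,s['opening'],np.degrees(np.arctan2(R[1,0],R[0,0])))
c=cam('wrist'); cv2.imwrite('pics/w12.png',cv2.resize(c['pixels'][:,:,::-1],(768,576),interpolation=cv2.INTER_CUBIC)); 
c=cam('top');cv2.imwrite('pics/t12.png',cv2.resize(c['pixels'][130:230,270:400,::-1],None,fx=5,fy=5))
E
```

```text
[ 0.49099978 -0.29550463  0.09826728] [[ 0.19158294  0.98147251  0.0027719 ]
 [ 0.98147455 -0.1915763  -0.0024948 ]
 [-0.00191755  0.00319851 -0.99999305]] 0.13304641632842057 78.9548020950462
```

View pics/w12.png

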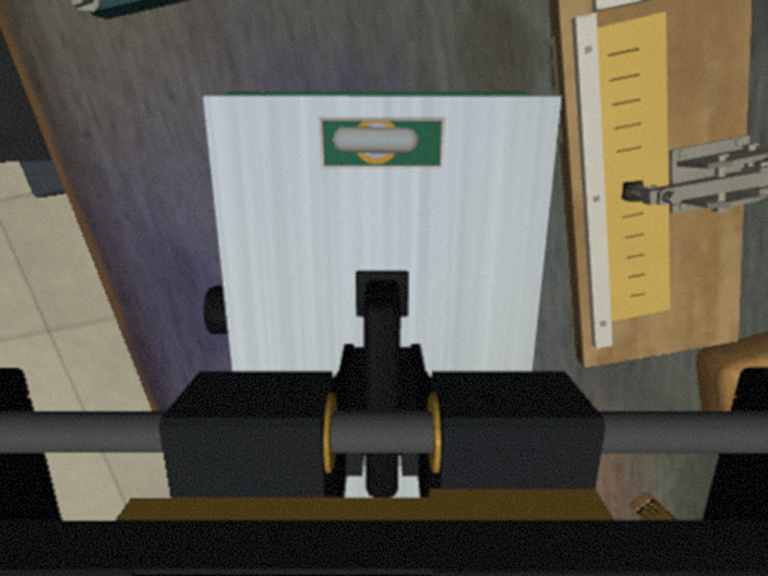

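```bash
python3 - <<'E'
from h import *
c=cam('wrist'); s=read_state(); T=s['position']
p=c['pixels']; hsv=cv2.cvtColor(p,cv2.COLOR_RGB2HSV)
m=((hsv[...,1]<40)&(hsv[...,2]>180)).astype(np.uint8)*255
sl=np.zeros_like(m); sl[72:116,205:305]=255-m[72:116,205:305]
sl2=np.zeros_like(m); r=(slice(78,112),slice(212,296))
# slot outer box
white=m[60:125,205:305]
cs,h=cv2.findContours(m[50:250,120:385],cv2.RETR_CCOMP,cv2.CHAIN_APPROX_NONE,offset=(120,50))
b=max(range(len(cs)),key=lambda i:cv2.contourArea(cs[i]))
z=T[2]-.0046
yaw=np.radians(-11.0); A=np.array([[np.cos(yaw),-np.sin(yaw)],[np.sin(yaw),np.cos(yaw)]])
for i in range(len(cs)):
    if h[0][i][3]==b and cv2.contourArea(cs[i])>300:
        r=cv2.minAreaRect((ray(c,cs[i][:,0],z)[:,:2]*1000).astype(np.float32)); S=np.array(r[0]); print('slot',r)
q=hsv[80:112,214:296]; mm=((q[...,1]<60)&(q[...,2]>95)).astype(np.uint8); mm=cv2.morphologyEx(mm,cv2.MORPH_OPEN,np.ones((3,3)))
n,l,st,ce=cv2.connectedComponentsWithStats(mm); i=1+np.argmax(st[1:,4]); k=np.argwhere(l==i)[:,::-1]+[214,80]; print(st[i],k.min(0),k.max(0))
r=cv2.minAreaRect((ray(c,k,.066)[:,:2]*1000).astype(np.float32)); W=np.array(r[0]); print('wing',r)
print('wing-slot in cell axes',(W-S)@A, T)
E
```

```text
slot ((506.4147033691406, -212.85601806640625), (18.210872650146484, 44.15620422363281), 79.02303314208984)
[  8   2  57  23 936] [222  82] [278 104]
wing ((504.1794738769531, -211.1483612060547), (12.57546329498291, 33.71836853027344), 79.01324462890625)
wing-slot in cell axes [-2.51999832  1.2497805 ] [ 0.49063358 -0.29538301  0.09817045]
```

View pics/t12.png

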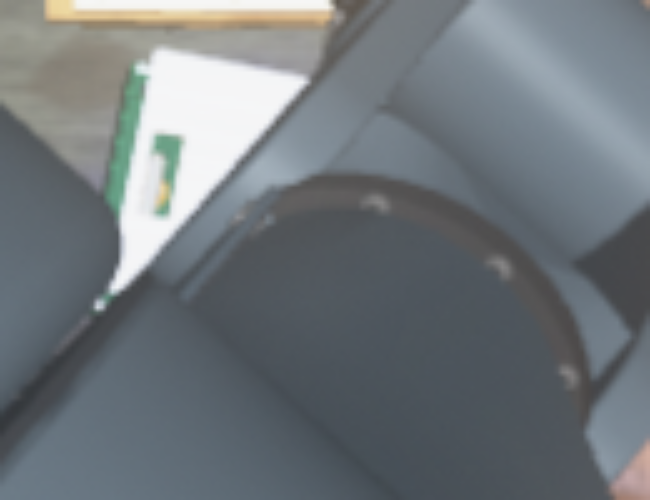

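Request:
send_rows --moves '[0,0,0,-0.19,0.19,-0.8,-1,0,0,0,0,0,-0.8,-1,0,0,0,0,0,0,-1,0,0,0,0,0,0,-1,0,0,0,0,0,0,-1]'

```text
time_s: 18.75
position: [0.4879, -0.2929, 0.0804]
tcp_rot: [[0.192, 0.981, -0.0], [0.981, -0.192, -0.0], [-0.0, -0.0, -1.0]]
force: [-0.6, 0.1, -3.0]
opening: 0.13
```

```bash
python3 - <<'E'
from h import *
c=cam('wrist'); cv2.imwrite('pics/w13.png',cv2.resize(c['pixels'][40:180,130:390,::-1],None,fx=3,fy=3,interpolation=cv2.INTER_CUBIC)); print(read_state()['position'])
E
```

```text
[ 0.48798424 -0.29294102  0.08058219]
```

View pics/w13.png

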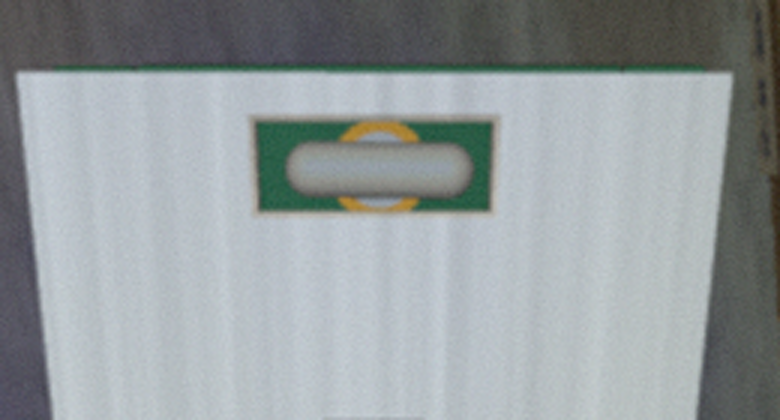

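Request:
send_rows --moves '[0,0,0,0.08,-0.06,-0.3,-1,0,0,0,0,0,-0.4,-1,0,0,0,0,0,-0.4,-1,0,0,0,0,0,-0.4,-1,0,0,0,0,0,0,-1,0,0,0,0,0,0,-1]'

```text
time_s: 19.4
position: [0.4885, -0.2933, 0.0653]
tcp_rot: [[0.192, 0.981, -0.0], [0.981, -0.192, 0.0], [0.0, -0.0, -1.0]]
force: [-0.1, -0.5, -1.7]
opening: 0.135
```

```bash
python3 - <<'E'
from h import *
c=cam('wrist'); cv2.imwrite('pics/w14.png',cv2.resize(c['pixels'][40:180,130:390,::-1],None,fx=3,fy=3,interpolation=cv2.INTER_CUBIC)); s=read_state(); print(s['position'],s['force'],s['moment'])
c=cam('scene'); cv2.imwrite('pics/s14.png',cv2.resize(c['pixels'][100:230,220:400,::-1],None,fx=4,fy=4,interpolation=cv2.INTER_CUBIC))
E
```

```text
[ 0.48863417 -0.29339536  0.06548459] [-0.86322535  0.06302967 -2.31483674] [-0.02714704 -0.06854365  0.01964   ]
```

View pics/w14.png

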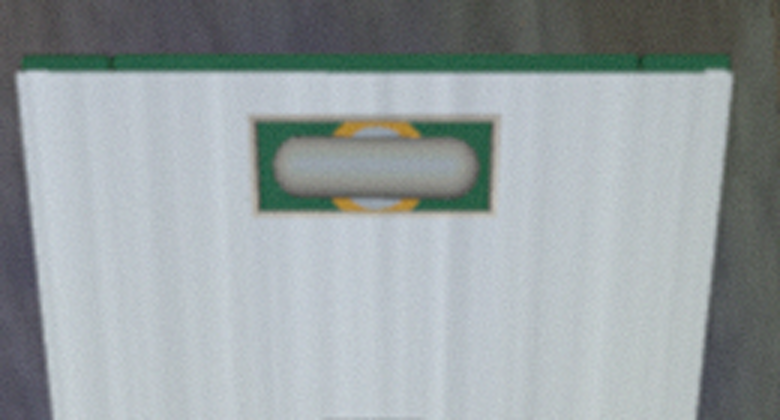

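View pics/s14.png

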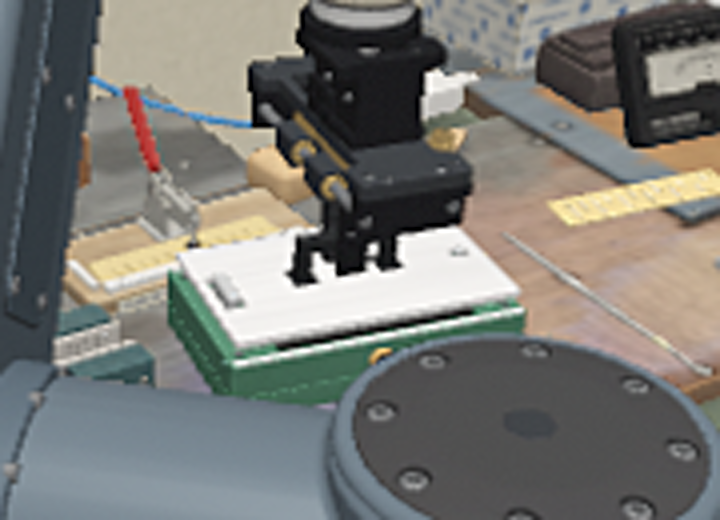

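Request:
send_rows --moves '[0,0,0,0,0,-0.3,-1,0,0,0,0,0,-0.3,-1,0,0,0,0,0,-0.2,-1,0,0,0,0,0,0,-1,0,0,0,0,0,0,-1]'

```text
time_s: 20.0
position: [0.4888, -0.2935, 0.058]
tcp_rot: [[0.192, 0.981, 0.0], [0.981, -0.192, -0.0], [-0.0, 0.0, -1.0]]
force: [0.8, 1.0, 3.1]
opening: 0.13
```

Request:
send_rows --moves '[0,0,0,0,0,-0.15,-1,0,0,0,0,0,0,-1,0,0,0,0,0,0,-1]'

```text
time_s: 20.3
position: [0.4888, -0.2935, 0.0566]
tcp_rot: [[0.192, 0.981, 0.001], [0.981, -0.192, -0.0], [-0.0, 0.001, -1.0]]
force: [-0.8, 1.2, 5.1]
opening: 0.134
```

Request:
send_rows --moves '[0,0,0,0,0,-0.15,-1,0,0,0,0,0,0,-1,0,0,0,0,0,0,-1]'

```text
time_s: 20.6
position: [0.4888, -0.2935, 0.0556]
tcp_rot: [[0.192, 0.981, 0.001], [0.981, -0.192, -0.001], [-0.0, 0.001, -1.0]]
force: [-1.0, 0.7, 9.0]
opening: 0.134
```

Request:
send_rows --moves '[0,0,0,0,0,-0.15,-1,0,0,0,0,0,0,-1,0,0,0,0,0,0,-1]'

```text
time_s: 20.9
position: [0.4889, -0.2935, 0.0555]
tcp_rot: [[0.192, 0.981, 0.001], [0.981, -0.192, -0.001], [-0.001, 0.001, -1.0]]
force: [-3.3, 3.2, 17.9]
opening: 0.136
```

Request:
send_rows --moves '[0,0,0,0,0,-0.15,-1,0,0,0,0,0,0,-1,0,0,0,0,0,0,-1]'

```text
time_s: 21.2
position: [0.4889, -0.2935, 0.0555]
tcp_rot: [[0.192, 0.981, 0.001], [0.981, -0.192, -0.001], [-0.001, 0.001, -1.0]]
force: [-4.6, 4.6, 28.3]
opening: 0.128
```

Request:
send_rows --moves '[0,0,0,0,0,0.1,-1,0,0,0,0,0,0,-1,0,0,0,0,0,0,-1,0,0,0,0,0,0,-1,0,0,0,0,0,0,-1,0,0,0,0,0,0,-1]'

```text
time_s: 21.8
position: [0.4888, -0.2936, 0.0556]
tcp_rot: [[0.192, 0.981, 0.001], [0.981, -0.192, -0.001], [-0.001, 0.001, -1.0]]
force: [-5.0, 3.3, 20.7]
opening: 0.132
```

```bash
python3 - <<'E'
from h import *
c=cam('wrist'); cv2.imwrite('pics/w15.png',cv2.resize(c['pixels'][:,:,::-1],(768,576),interpolation=cv2.INTER_CUBIC)); s=read_state(); print(s['position'],s['force'],s['moment'],s['opening'])
c=cam('scene'); cv2.imwrite('pics/s15.png',cv2.resize(c['pixels'][110:220,250:370,::-1],None,fx=5,fy=5,interpolation=cv2.INTER_CUBIC))
E
```

```text
[ 0.48881944 -0.29355042  0.05553754] [-4.29606131  3.19654837 21.18806943] [0.50917481 0.59751254 0.03356208] 0.13574031836253195
```

View pics/w15.png

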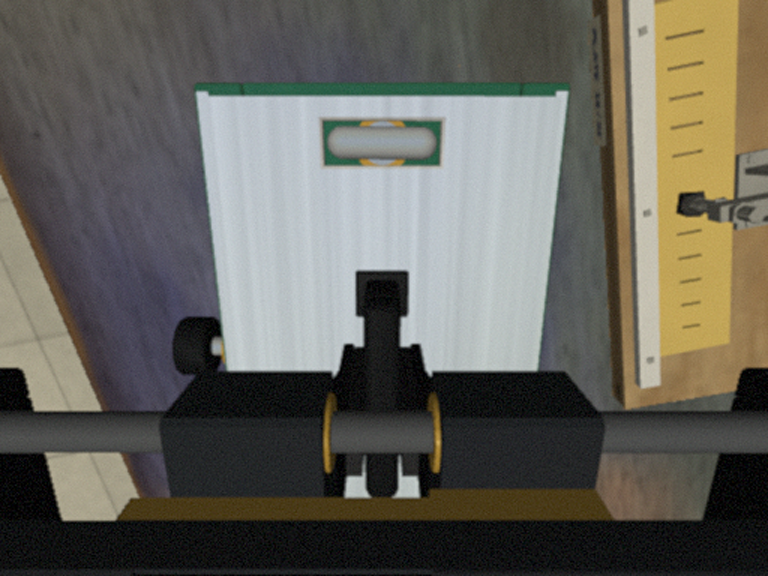

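View pics/s15.png

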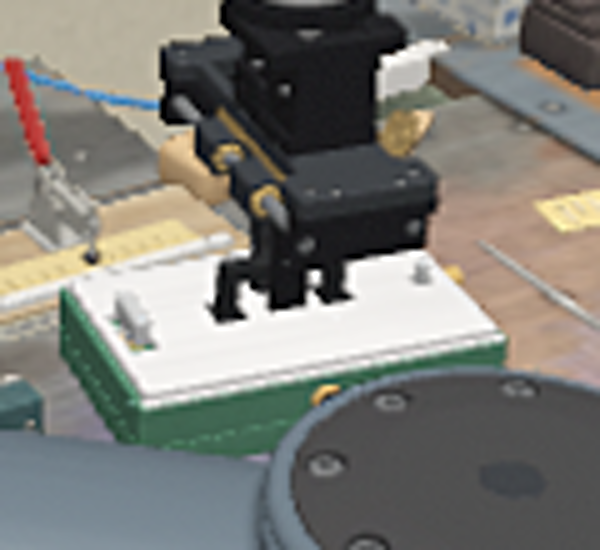

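The pictures show the cover flat on the cell. The wing stands centred in the slot at about (381,142) in the wrist view, and the pin comes through the hole at about (422,270) in the scene crop. The down-force is steady at about 21 N, so I'm handing in.

```bash
python3 -c "
from rig import hand_in,read_state
print(read_state()['time_s']); print(hand_in())"
```

```text
21.9
the job is handed in; nothing more can be done
None
```

I handed the job in at 21.9 s, with the arm still gripping the handle and pressing the cover down on the cell. `hand_in()` reports no verdict, so the outcome rests on the checks below.

- **Plate:** I pushed the black knob in until it stopped, and the force rose to about 15 N. The pictures then showed the jaw against the plate and the plate against the fence. The fingers stopped about 1.5 mm short of the worked-out end point, which is within the camera calibration. I could not read the jaw travel directly, and the plate was under the cover at the end.
- **Wing:** I turned the stud's wing from about 68° to in line with the cell's short side. The picture taken after letting go put it within about 0.1° of the cell's x axis.
- **Cover:** I carried it over by its handle and lowered it, correcting 1–3 mm from the wrist picture on the way. The wing went through the slot and the pin through the hole with almost no sideways force.
- **Seal:** The cover stopped hard with its underside at about 46 mm, the pressed-home height. The force peaked at about 28 N, and I eased it to a steady 21 N, well above the 7 N the seal needs. The last pictures showed the cover flat on the rim.

Two small things were off:
- I overshot the cell by about 24 mm while carrying the cover and corrected it before lowering.
- About 5 N of sideways force remains at the wrist while pressing.

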